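# Turn a pound cake out of its tin onto its pack base and box it

## Task

A small pound cake is still in its tin, with the black pack base lying upside down on the tin as its cover. Turn tin and base over together, without letting them come apart or topple, so that the base stands right way up on the table with the tin mouth down on it, then lift the tin off and leave the cake on the base. Put the empty tin mouth down flat in the grey crate with the other tin, and set the clear dome squarely over the cake so that it sits down on the base; do not touch the cake with the gripper, and leave everything else where it is.

Things in the scene. Friction and masses are not known exactly. Their poses are not given: they have to be found in the camera images.
- tin: Steel straight-sided cake tin, open box 130 long x 60 wide x 50 high (mm), walls and floor 3 thick, 0.18 kg. Origin: centre of the outside of its closed bottom; x along its length, y its width, z from the bottom to the open mouth. Starts mouth up on the table, cake inside, base upside down on its rim. The pair (130 x 60 x 70, 0.4 to 0.55 kg) also stands steadily on a short end.
- tray: Black plastic pack base: skirt 130 x 60 x 20 high, hollow below, with a raised plateau 118 x 48 x 8 on its deck; 0.07 kg. Origin: centre of its underside; x along its length, y its width, z from underside to plateau. Starts upside down (z down), its plateau 8 deep in the tin's mouth with 3 of play all round, its flange on the tin's rim.
- seam (a point): Middle of the base's deck, 20 above its underside, axes as tray: the plane where tin and base meet while stacked. Their 130 x 60 outlines are flush there, so one grip across the 60 mm width astride this plane holds both.
- cake: The cake block itself; origin 18 mm below its middle in its starting attitude.
- cake_center (a point): Middle of the cake, a firm golden-brown block 116 x 46 x 36 high with slightly rounded edges, 0.14 to 0.28 kg. It lies loose in the tin (4 of play on every side) on the tin's floor, and comes to lie on the plateau, its middle then 46 above the underside of the base. z of the point is the cake's up at the start.
- dome: Clear dome lid, open-bottomed box 130 x 60 x 52 high outside, walls 1.5 and crown 6 thick, 0.05 kg, standing mouth down on the table. Origin: centre of its open lower rim; x along its length, z up. Seated, its rim rests on the flange around the plateau, 20 above the underside of the base, flush with the base give or take 4.5 of play. An off-centre cake needs the dome set a little to that side.
- crate: Shallow dark grey bakery crate, fixed to the table, open box 360 (x) x 300 (y) x 75 high outside, walls and floor 6 thick. Origin: centre of its underside on the table, z up. One half of it (by y) is free, the other tin lies in the other half.
- spare_tin: A second, empty tin just like the first, lying mouth down in the crate, lengthwise along the crate's x; z points down, its origin is the centre of its closed bottom, 56 above the table. Not to be moved.
- packed_cake: A finished pack (black base, clear dome, red band), 130 x 60 x 72 high. Origin: centre of the underside, x along its length. Bystander.
- tape_dispenser: Desk tape dispenser, grey with a roll of tape, 130 x 56 x 88 high. Origin: centre of the underside, x along its length. Bystander.
- ribbon_reel: Reel of red ribbon lying flat, 68 diameter, 26 high. Origin: centre of the underside. Bystander.
There are look-alikes about, which are no part of the job. What is shaped like the dome but blue or turquoise is not meant.

How it is judged:
On the way, in this order (a step that is already met when the one before it is completed fails the run):
1. the pair is turned over: the base stands right way up on the table with the tin mouth down on it (angle between tray's own z axis and vertical below 0.08 rad and height (world z) of tray below 0.006 m and angle between tin's own z axis and vertical above 3.06 rad and z of tin in the frame of tray between 0.066 and 0.074 m and horizontal distance between tin and tray below 0.006 m), for 0.2 s.
2. the tin is lifted off clear of the cake, which stays on the base (z of tin in the frame of tray above 0.115 m and angle between tray's own z axis and vertical below 0.08 rad and height (world z) of tray below 0.006 m and z of cake_center in the frame of tray between 0.042 and 0.05 m and horizontal distance between cake_center and tray below 0.01 m), for 0.1 s.
At the end, for the whole second after the job is handed in: Base right way up on the table (0.06 rad), cake on its plateau (within 10 mm of centre), dome seated over it (rim 17 to 23.5 mm above the base's underside, centre within 7 mm, level), tin mouth down flat on the crate's floor; all at rest and released (angle between each of tray, dome's own z axis and vertical below 0.06 rad and height (world z) of tray between -0.005 and 0.005 m and linear speed of each of tray, dome, tin below 0.02 m/s and z of cake_center in the frame of tray between 0.042 and 0.05 m and horizontal distance between cake_center and tray below 0.01 m and z of dome in the frame of tray between 0.017 and 0.0235 m and horizontal distance between dome and tray below 0.007 m and angle between tin's own z axis and vertical above 3.06 rad and z of tin in the frame of crate between 0.051 and 0.061 m and x of tin in the frame of crate between -0.15 and 0.15 m and y of tin in the frame of crate between -0.13 and 0.13 m); the robot touches nothing.
It fails at once if tin and base came apart before the base was right way up (angle between tray's own z axis and vertical above 0.35 rad and distance between tin and tray above 0.083 m).
It fails at once if the tin toppled or was flung over instead of being turned in the grip (angular speed of tin above 7 rad/s).
It fails at once if the gripper touched the cake (contact force between the fingers and cake above 0.5 N).
It fails at once if the other tin, the finished pack, the tape dispenser or the ribbon reel was moved (distance of spare_tin from where it was at the start of the episode above 0.015 m or distance of any of packed_cake, tape_dispenser, ribbon_reel from where it was at the start of the episode above 0.02 m).
It also fails if it takes over 72 s, if anything falls off the work surface, if the arm or the gripper's body presses on something with over 40 N, if the wrist force passes 120 N, or if a joint passes its speed limit or range.

## Robot

A 7-joint arm with a two-finger parallel gripper is mounted at the origin on the work surface. World frame = base frame: x ahead of the robot, y to its left, z up, the work surface at z = 0. Lengths are in m, angles in rad, forces in N, time in s.
With the tool pointing down it reaches from about 0.375 to 0.925 m from the base axis. Payload 3.1 kg.
Tool frame: the origin (TCP) lies midway between the tips of the shut fingers; the grasp point (between the pads) lies 19 mm behind it (env.grip_point_offset is the distance from the TCP to the grasp point, in m); z points along the fingers, y is the line along which they close (so a half turn about z gives the same grasp; the last joint's range is limited). The gripper opens to 85 mm and grips with 20 to 120 N. Pads are 22 mm wide; open, the fingers measure 114 mm over their backs; the gripper's body (76 mm by 85 mm) begins 54 mm behind the grasp point. The pads swing forward as they close: fully open they stand 13 mm farther back than shut.
Start: joints at [1.011, 0.383, 0.044, 1.598, -0.018, 1.161, -0.05], TCP at [0.29, -0.582, 0.231] pointing down, gripper open.
Joint ranges: [-2.61, 2.61], [-0.41, 2.15], [-1.48, 1.57], [0, 2.5], [-1.57, 4.71], [0.05, 1.97], [-2.85, 2.85]. Speed limits (rad/s): [2.79, 2.79, 3.14, 3.14, 3.14, 3.14, 3.14].

## Interface

Orientations are given as a rotation vector (axis times angle).
In Python, from bench import env, gripper_to, vision, telemetry gives the robot as it stands. Calls block until the motion is done:
- env.move_pose(position, orientation): joint-space move of the TCP to a pose.
- env.line_to(position, feed=0.15, rotation=None): straight line of the TCP; rotation=None keeps the orientation; feed is the mean speed in m/s.
- env.move_j(angles): joint-space move.
- gripper_to(opening, newtons=None): opening from 0.0 (shut) to 1.0 (fully open); newtons is the grip in N (None keeps the last); returns when the fingers have stopped.
- env.pause(seconds).
- env.ik(position, orientation): joint angles nearest the present ones, or None.
- vision.capture(name): name is "side" or "top" or "wrist"; returns a dict with "img" (480x640x3 uint8, red, green, blue), "vertical_fov" (degrees; the focal length in pixels is half the picture's height over the tangent of half this angle, whatever the lens; pixels are square), "cx", "cy" (the principal point, pixels), "view" (4x4, takes a point from world to camera coordinates). Camera axes: x right, y down, z forward; pixel columns grow to the right and rows downward; lengths in m; the calibration is good to about 2 mm. A picture is of the moment at which its call begins. There is no depth.
A pose or a line that the arm cannot do raises env.IKError and nothing moves.
- env.finish_job(): hands the job in; it is judged then, once.
Readings, each from a call of its own:
- telemetry.current_time(): time.
- telemetry.current_joints(): joint angles.
- telemetry.current_qd(): joint speeds.
- telemetry.current_joint_efforts(): joint torques, N m.
- telemetry.current_tcp_pos(): TCP position.
- telemetry.current_eef_rot(): TCP orientation.
- telemetry.current_ft_force(): force on the tool from outside, world axes, zero at the start.
- telemetry.current_moment(): the same for the moment, N m.
- telemetry.current_opening(): opening from 0.0 (shut) to 1.0 (fully open).
- telemetry.current_grip_force(): force on a finger pad.
Only numpy, scipy, OpenCV 4.12 (cv2) and the standard library are available. Lean on these libraries where they do the work, as an engineer would, in place of code of your own. Each camera call takes 0.05 s, during which the arm holds its last target. There are 200 camera calls.

## Working session

There is one attempt and no reset: what is moved stays moved. The work goes in short steps, each a Python script; the robot and the scene stay as the last script left them, time stands still between calls to the robot, and variables do not carry over. Pictures are saved under pics/ and viewed, at most 12 in all, crops included, and the job is handed in when it is done.

```bash
ls; mkdir -p pics
python3 - <<'E'
from bench import env,vision,telemetry
import cv2,numpy as np
for n in ["top","side"]:
    c=vision.capture(n); cv2.imwrite(f"pics/{n}0.png",c["img"][:,:,::-1])
    print(n,c["vertical_fov"],c["cx"],c["cy"],np.round(c["view"],4).tolist())
print(telemetry.current_time(),telemetry.current_eef_rot(),env.grip_point_offset)
E
```

```text
pics
top 45.02623289261043 313.56611353328407 241.43127734386704 [[0.019, -0.9998, 0.0109, 0.0145], [-0.9912, -0.0202, -0.1308, 0.5756], [0.131, -0.0083, -0.9913, 1.2279], [0.0, 0.0, 0.0, 1.0]]
side 44.95179137940489 326.2131857638882 236.53022076228746 [[0.7884, -0.6151, -0.0103, -0.4193], [-0.3219, -0.3983, -0.8589, 0.2712], [0.5242, 0.6805, -0.512, 1.3061], [0.0, 0.0, 0.0, 1.0]]
0.1 [-3.05598117e+00 -7.18572961e-01  1.00888795e-03] 0.0187
```

View pics/top0.png

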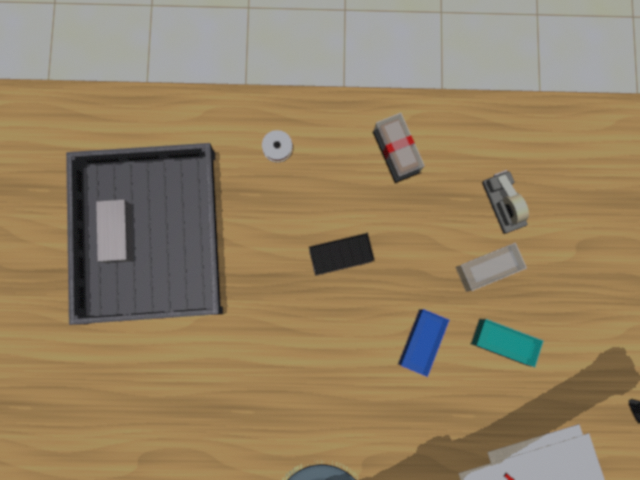

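View pics/side0.png

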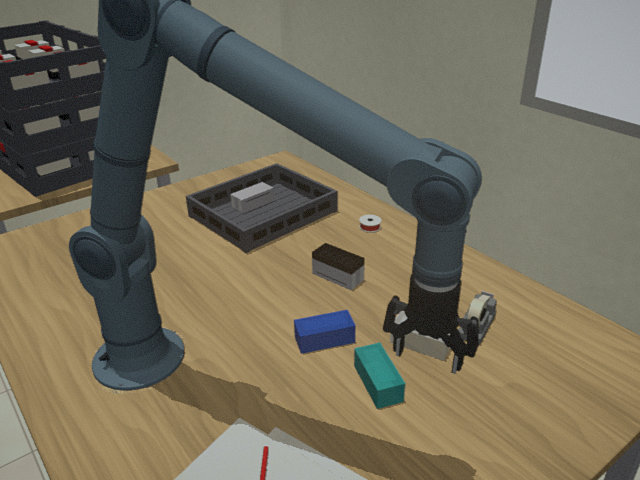

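Seen:
- **The pair:** the black base on a steel tin is at top (342,254), side (338,265).
- **Dome candidates in the top view:** clear grey box (491,267), blue (424,342), turquoise (507,342), and the finished pack with red band (398,148). The clear one at (491,267) fits the description.
- **Tin look-alike:** the spare tin in the crate at (111,230). The free half of the crate is around column 165.

Next I'll measure these and make one close crop to check.

```bash
cat > h.py <<'E'
from bench import env,gripper_to,vision,telemetry
import cv2,numpy as np
from scipy.spatial.transform import Rotation as R
def fl(c): return 240/np.tan(np.radians(c["vertical_fov"]/2))
def ray(c,uv,z):
    uv=np.atleast_2d(uv).astype(float); V=np.array(c["view"]); f=fl(c)
    d=np.c_[(uv[:,0]-c["cx"])/f,(uv[:,1]-c["cy"])/f,np.ones(len(uv))]@V[:3,:3]
    o=-V[:3,:3].T@V[:3,3]
    return o+d*((z-o[2])/d[:,2])[:,None]
def proj(c,p):
    V=np.array(c["view"]); q=np.atleast_2d(p)@V[:3,:3].T+V[:3,3]
    return q[:,:2]/q[:,2:]*fl(c)+[c["cx"],c["cy"]]
def rect(c,mask,z,roi=None):
    """largest blob of mask inside roi, cast on plane z -> centre xy, long-axis angle, size"""
    m=mask.astype(np.uint8)
    if roi: k=np.zeros_like(m); x0,y0,x1,y1=roi; k[y0:y1,x0:x1]=1; m=m*k
    m=cv2.morphologyEx(m,cv2.MORPH_OPEN,np.ones((3,3)))
    cs=cv2.findContours(m,cv2.RETR_EXTERNAL,cv2.CHAIN_APPROX_NONE)[0]
    p=ray(c,max(cs,key=cv2.contourArea)[:,0],z)[:,:2]
    (x,y),(w,h),a=cv2.minAreaRect((p*1000).astype(np.float32))
    if w<h: w,h,a=h,w,a+90
    return np.array([x,y])/1000,np.radians((a+90)%180-90),(w,h)
def rot(yaw,tilt=0):
    """tool: heading t=(cos yaw,sin yaw); tool z = down tilted by tilt towards t; closing axis y horizontal, across t"""
    t=np.array([np.cos(yaw),np.sin(yaw),0]); u=np.array([0,0,1.])
    z=np.sin(tilt)*t-np.cos(tilt)*u; y=np.cross(t,u); x=np.cross(y,z)
    return R.from_matrix(np.c_[x,y,z])
def tcp(grip,r): return np.array(grip)+r.apply([0,0,env.grip_point_offset])
E
python3 - <<'E'
from h import *
c=vision.capture("top"); im=c["img"]; hsv=cv2.cvtColor(im,cv2.COLOR_RGB2HSV)
print("pair",rect(c,hsv[...,2]<70,.07,(290,215,395,290)))
g=(hsv[...,1]<60)
print("dome",rect(c,g,.052,(445,235,535,300)))
print("spare",rect(c,g&(hsv[...,2]>130),.056,(90,190,135,270)))
print("crate rim corners",ray(c,[[68,152],[212,145],[220,313],[70,322]],.075)[:,:2].round(3).tolist())
print("reel,pack,tape,blue,turq",ray(c,[[277,145],[398,148],[506,202],[424,342],[507,342]],.05)[:,:2].round(3).tolist())
w=vision.capture("wrist");print(w["vertical_fov"],w["cx"],w["cy"],np.round(w["view"],3).tolist(),telemetry.current_tcp_pos())
a=cv2.resize(im[210:370,300:560],None,fx=3,fy=3,interpolation=cv2.INTER_CUBIC)
cv2.imwrite("pics/crop.png",a[:,:,::-1])
# reach tests
p=np.array([.58,.03,.0])
for yaw in (0,np.pi):
  for tl in (-40,-30,-20,0,50,60,70,80,90):
    r=rot(yaw,np.radians(tl)); 
    print(round(yaw,1),tl,[None if q is None else np.round(q,2).tolist() for q in [env.ik(tcp(p+[0,0,z],r),r.as_rotvec()) for z in (.065,)]])
E
```

```text
pair (array([ 0.5460708 , -0.03306973]), np.float64(-1.3177545278586342), (127.2579116821289, 60.4796257019043))
dome (array([ 0.52615393, -0.35936075]), np.float64(-1.168595685538015), (136.69796752929688, 59.37697219848633))
spare (array([0.58912183, 0.4632543 ]), np.float64(0.06767121042096846), (129.15945434570312, 57.90807342529297))
crate rim corners [[0.754, 0.559], [0.776, 0.25], [0.416, 0.218], [0.392, 0.528]]
reel,pack,tape,blue,turq [[0.787, 0.111], [0.786, -0.157], [0.669, -0.394], [0.363, -0.212], [0.367, -0.389]]
64.15050657346762 316.13836215833607 241.1951680655318 [[0.447, -0.895, -0.003, -0.65], [-0.849, -0.425, 0.315, -0.042], [-0.283, -0.139, -0.949, 0.381], [0.0, 0.0, 0.0, 1.0]] [ 0.28935296 -0.58141021  0.23037887]
0 -40 [[0.04, 0.89, -0.21, 1.35, 0.07, 1.6, -1.75]]
0 -30 [[0.07, 0.79, -0.24, 1.48, 0.1, 1.41, -1.76]]
0 -20 [[0.1, 0.69, -0.27, 1.62, 0.13, 1.21, -1.78]]
0 0 [[0.14, 0.51, -0.32, 1.88, 0.22, 0.79, -1.86]]
0 50 [[0.78, 0.73, -1.03, 2.39, 2.49, 0.81, 2.5]]
0 60 [[0.82, 0.93, -1.04, 2.44, 2.76, 1.08, 2.46]]
0 70 [[-0.51, 0.74, 0.26, 2.5, 2.9, 1.25, 1.37]]
0 80 [[-1.39, 1.61, 0.88, 2.49, 2.59, 1.2, 0.32]]
0 90 [[-1.17, 1.47, 0.67, 2.43, 2.36, 1.47, 0.63]]
3.1 -40 [[0.94, 0.84, -1.25, 2.31, 2.07, 0.78, -0.18]]
3.1 -30 [[-0.22, 0.34, 0.06, 2.26, 1.24, 0.07, 0.18]]
3.1 -20 [[0.32, 0.42, -0.52, 2.12, 0.72, 0.39, 0.81]]
3.1 0 [[0.37, 0.57, -0.6, 1.87, 0.42, 0.84, 1.12]]
3.1 50 [[0.26, 1.09, -0.63, 1.21, 0.31, 1.85, 1.19]]
3.1 60 [None]
3.1 70 [None]
3.1 80 [None]
3.1 90 [None]
```

View pics/crop.png

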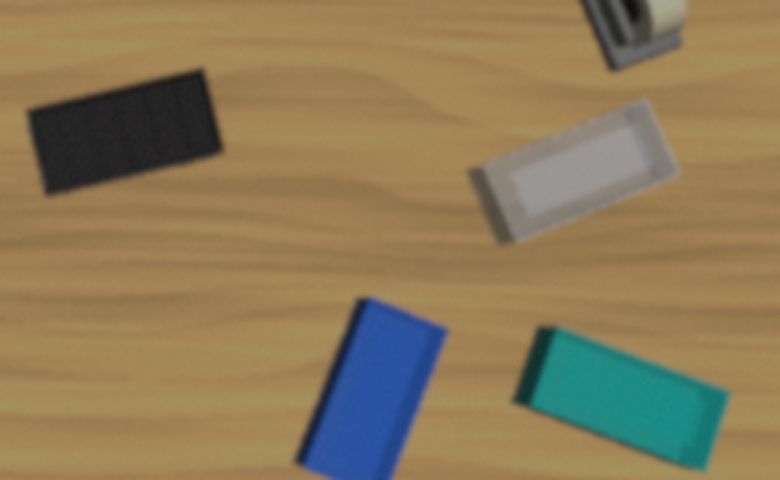

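The crop shows the clear dome at crop (575,170) and the black-topped pair at (125,130). The blue and turquoise boxes are separate.

The turn needs two tilts with a regrasp while the pair stands on end: tilt -20→70, then -30→60. The wrist ranges are tight, so I'll fit the arm's kinematics from `env.ik` samples and plan a continuous path.

```bash
cat > fit.py <<'E'
from h import *
from scipy.optimize import least_squares
import itertools
rng=np.random.default_rng(0); Q=[telemetry.current_joints()];P=[telemetry.current_tcp_pos()];O=[R.from_rotvec(telemetry.current_eef_rot())]
for _ in range(400):
    a=rng.uniform(-1.5,1); rr=rng.uniform(.4,.85); p=[rr*np.cos(a),rr*np.sin(a),rng.uniform(.05,.4)]
    r=rot(rng.uniform(-3.1,3.1),rng.uniform(-1,1)); q=env.ik(p,r.as_rotvec())
    if q is not None: Q.append(q);P.append(p);O.append(r)
Q=np.array(Q);P=np.array(P);O=R.concatenate(O);print(len(Q))
def fk(x,q):
    q=np.atleast_2d(q); x=np.asarray(x); w=x[:21].reshape(7,3);w=w/np.linalg.norm(w,axis=1)[:,None];d=x[21:45].reshape(8,3)
    r=R.from_rotvec(np.zeros((len(q),3)));p=np.zeros((len(q),3))
    for i in range(7):
        p=p+r.apply(d[i]); r=r*R.from_rotvec(q[:,i:i+1]*w[i])
    return p+r.apply(d[7]), r*R.from_rotvec(x[45:48])
def res(x):
    p,r=fk(x,Q); return np.r_[(p-P).ravel(),.3*(r.as_matrix()-O.as_matrix()).ravel()]
best=None
for s in itertools.product((1,-1),repeat=4):
    W=np.array([[0,0,s[0]],[0,1,0],[0,0,s[1]],[0,1,0],[0,0,s[2]],[0,1,0],[0,0,s[3]]],float)
    D=np.zeros((8,3));D[1,2]=.35;D[3,2]=.4;D[5,2]=.4;D[7,2]=.25
    for yaw in (0,1.57,3.14,-1.57):
        x0=np.r_[W.ravel(),D.ravel(),[0,0,yaw]]; c=np.abs(res(x0)).mean()
        if best is None or c<best[0]: best=(c,x0,s,yaw)
print(best[0],best[2:])
f=least_squares(res,best[1],max_nfev=200);print(f.cost,np.abs(f.fun).max());np.save("kin.npy",f.x)
print(f.x[:21].reshape(7,3).round(2).tolist(),f.x[21:45].reshape(8,3).round(3).tolist())
E
python3 fit.py
```

```text
373
0.020373828558990528 ((-1, -1, -1, -1), 1.57)
4.684581416819835e-20 9.212464124885855e-11
[[0.0, -0.0, -1.26], [0.0, 2.31, -0.0], [-0.0, -0.0, -4.5], [0.0, 1.07, -0.0], [-0.0, -0.0, -0.69], [0.0, 1.86, -0.0], [-0.0, -0.0, -0.32]] [[0.0, -0.0, -5.587], [-0.0, -0.882, 5.887], [0.0, 0.861, 0.044], [-0.0, -0.027, 0.448], [0.0, 0.007, 0.05], [-0.0, -0.031, 0.456], [0.0, 0.03, 0.029], [0.0, 0.0, 0.294]]
```

```bash
cat > kin.py <<'E'
from h import *
from scipy.optimize import least_squares
X=np.load("kin.npy"); _w=X[:21].reshape(7,3); _w=_w/np.linalg.norm(_w,axis=1)[:,None]; _d=X[21:45].reshape(8,3); _e=R.from_rotvec(X[45:48]).as_matrix()
LO=np.array([-2.61,-.41,-1.48,0,-1.57,.05,-2.85])+.02; HI=np.array([2.61,2.15,1.57,2.5,4.71,1.97,2.85])-.02
_K=[np.array([[0,-a[2],a[1]],[a[2],0,-a[0]],[-a[1],a[0],0]]) for a in _w]
def fk(q,n=7):
    r=np.eye(3);p=np.zeros(3)
    for i in range(n):
        p=p+r@_d[i]; K=_K[i]; r=r@(np.eye(3)+np.sin(q[i])*K+(1-np.cos(q[i]))*K@K)
    return (p+r@_d[7],r@_e) if n==7 else p
def ik(pos,r,seed,w=.003):
    m=r.as_matrix(); seed=np.clip(seed,LO+.01,HI-.01)
    def f(q,w=w):
        p,a=fk(q); return np.r_[(p-pos),.3*(a-m).ravel(),w*(q-seed)]
    s=least_squares(f,seed,bounds=(LO,HI),max_nfev=40).x
    s=least_squares(lambda q:f(q,1e-6),s,bounds=(LO,HI),max_nfev=20).x
    return s if np.abs(f(s,0)).max()<3e-4 else None
HALF=R.from_euler("z",np.pi)
E
cat > plan.py <<'E'
from kin import *
import itertools,time,sys
rng=np.random.default_rng(1); t0=time.time()
SE=[np.array(telemetry.current_joints())]+[rng.uniform(LO,HI) for _ in range(5)]
def low(q): return fk(q,6)[2]
def search(A,Bs,tag):
    out=[]
    for (pa,ra,na) in A:
        qs=[]
        for s in SE:
            q=ik(pa,ra,s)
            if q is not None and low(q)>.12 and all(np.abs(q-k).max()>.3 for k in qs): qs.append(q)
        for qa in qs:
            for (pb,rb,nb) in Bs(na):
                qb=ik(pb,rb,qa)
                if qb is not None and low(qb)>.12: out.append((np.abs(qb-qa).max(),na,nb,qa.round(3).tolist(),qb.round(3).tolist()))
    out.sort(key=lambda o:o[0]); print(tag,len(out),round(time.time()-t0))
    for o in out[:6]: print(o)
    return out
d=np.radians; c0=np.array([.546,-.033,.05]); S=[(.52,.03),(.6,.03),(.68,.0)]
A=[]
for yaw,a,h in itertools.product((-1.318,1.824),(-20,),(0,1)):
    r=rot(yaw,d(a)); r=r*HALF if h else r; A.append((tcp(c0,r),r,(yaw,a,h)))
def B(na):
    for s,yaw in itertools.product(S,np.arange(-3,3.1,.6)):
        r=rot(yaw,d(na[1]+90)); r=r*HALF if na[2] else r; yield tcp([*s,.067],r),r,(s,round(yaw,2))
search(A,B,"AB")
C=[]
for s,yaw,h in itertools.product(S,np.arange(-3,3.1,.6),(0,1)):
    r=rot(yaw,d(-30)); r=r*HALF if h else r; t=np.array([np.cos(yaw),np.sin(yaw),0])
    C.append((tcp([*s,.105]+.004*t,r),r,(s,round(yaw,2),h)))
def D(nc):
    for s,dy in itertools.product(S,(-.8,-.4,0,.4,.8)):
        r=rot(nc[1]+dy,d(60)); r=r*HALF if nc[2] else r; yield tcp([*s,.024],r),r,(s,dy)
if time.time()-t0<200: search(C,D,"CD")
E
timeout 560 python3 plan.py
```

```text
AB 182 7
(np.float64(0.939443809838135), (1.824, -20, 0), ((0.68, 0.0), np.float64(1.8)), [0.057, 0.48, -0.307, 2.024, 0.725, 0.786, -0.519], [0.84, 1.356, -0.996, 1.228, -0.114, 1.426, 0.42])
(np.float64(0.9508324150866043), (1.824, -20, 0), ((0.6, 0.03), np.float64(1.8)), [0.057, 0.48, -0.307, 2.024, 0.725, 0.786, -0.519], [0.96, 1.309, -1.032, 1.49, -0.093, 1.289, 0.432])
(np.float64(0.9569561079212505), (-1.318, -20, 0), ((0.68, 0.0), np.float64(-1.2)), [1.13, 1.239, -1.437, 1.84, 0.94, 1.237, 2.83], [0.173, 1.162, -0.905, 1.698, 1.861, 1.935, 2.151])
(np.float64(0.9782375861577102), (1.824, -20, 0), ((0.68, 0.0), np.float64(1.8)), [-0.308, 0.461, 0.115, 2.042, 0.483, 0.683, -0.336], [0.667, 1.191, -0.622, 1.24, -0.47, 1.475, 0.642])
(np.float64(1.0137577931771997), (1.824, -20, 1), ((0.52, 0.03), np.float64(1.2)), [0.614, 0.718, -0.997, 2.0, 1.129, 1.098, 2.383], [1.575, 1.732, -1.414, 2.061, 0.676, 0.735, 2.83])
(np.float64(1.020199778013457), (1.824, -20, 1), ((0.6, 0.03), np.float64(1.2)), [0.614, 0.718, -0.997, 2.0, 1.129, 1.098, 2.383], [1.414, 1.739, -1.455, 1.898, 0.66, 0
[... 466 characters left out ...]
, 0), ((0.52, 0.03), 0), [0.358, 0.61, -0.76, 1.879, 1.221, 0.905, -0.283], [0.828, 1.391, -1.139, 1.434, 0.345, 1.627, 0.495])
(np.float64(0.8889386116720472), ((0.68, 0.0), np.float64(2.4), 0), ((0.68, 0.0), -0.8), [0.358, 0.61, -0.76, 1.879, 1.221, 0.905, -0.283], [1.026, 1.499, -1.274, 1.412, 0.335, 1.152, 0.092])
(np.float64(0.9014543106112798), ((0.68, 0.0), np.float64(2.4), 0), ((0.52, 0.03), 0), [0.029, 0.502, -0.343, 1.895, 1.002, 0.727, -0.186], [0.7, 1.211, -0.862, 1.441, 0.101, 1.567, 0.697])
(np.float64(0.9023429947673535), ((0.68, 0.0), np.float64(2.4), 0), ((0.68, 0.0), -0.4), [0.358, 0.61, -0.76, 1.879, 1.221, 0.905, -0.283], [0.802, 1.498, -1.22, 1.123, 0.319, 1.558, 0.319])
```

```bash
cat > chain.py <<'E'
from kin import *
import itertools,json
d=np.radians; U=np.array([0,0,1.])
def cor(grip_in_box): # pair corners rel. grip, axes (t,y,up) when tilt=tl0
    pass
def minz(qa,qb,pts,n=25):
    m=9
    for s in np.linspace(0,1,n):
        p,a=fk(qa+s*(qb-qa)); m=min(m,(p+pts@a.T)[:,2].min())
    return m
def box(r,grip,lo,hi,yaw,origin): # world box (aligned to yaw) corners in tool frame at pose (tcp(grip,r),r)
    c=np.array(list(itertools.product(*zip(lo,hi)))); Rz=R.from_euler("z",yaw)
    w=Rz.apply(c)+origin; return r.inv().apply(w-tcp(grip,r))
if __name__=="__main__":
    c0=np.array([.546,-.033,.05]); yA=1.824; rA=rot(yA,d(-20)); best=[]
    pA=tcp(c0,rA); pts=box(rA,c0,(-.065,-.03,0),(.065,.03,.07),yA,[c0[0],c0[1],0])
    now=np.array(telemetry.current_joints()); rng=np.random.default_rng(0); seen=[]
    for s in [now,np.array([.057,.48,-.307,2.024,.725,.786,-.519]),np.array([-.3,.46,.115,2.04,.48,.68,-.336])]:
        qA=ik(pA,rA,s)
        if qA is None: continue
        qAu=ik(pA+.12*U,rA,qA)
        for x,y,yaw in itertools.product((.53,.58,.63),(-.03,.03,.07),(1.2,1.5,1.8,2.1,2.4)):
            t=np.array([np.cos(yaw),np.sin(yaw),0]); S=np.array([x,y,0])
            rB=rot(yaw,d(70)); pB=tcp(S+.067*U,rB); qBu=ik(pB+.05*U,rB,qAu)
            rC=rot(yaw,d(-30)); pC=tcp(S+.105*U+.004*t,rC)
            rD=rot(yaw,d(60)); pD=tcp(S+.024*U-.04*t,rD)
            if qBu is None: continue
            qB=ik(pB,rB,qBu); 
            rW=rot(yaw,d(20)); qW=ik(tcp(S+.27*U,rW),rW,qBu)
            if qB is None or qW is None: continue
            bz=rC.apply([0,0,1]); qCp=ik(pC-.09*bz,rC,qW)
            if qCp is None: continue
            qC=ik(pC,rC,qCp); qCu=ik(pC+.10*U,rC,qCp); qDu=None if qCu is None else ik(pD+.06*U,rD,qCu)
            qD=None if qDu is None else ik(pD,rD,qDu)
            if qC is None or qD is None: continue
            ptsC=box(rC,S+.105*U+.004*t,(-.02,-.03,0),(.05,.03,.13),yaw,S)
            z1,z2=minz(qAu,qBu,pts),minz(qCu,qDu,ptsC)
            tr=[np.abs(b-a).max() for a,b in ((now,qAu),(qAu,qBu),(qBu,qW),(qW,qCp),(qCu,qDu))]
            wz=min(fk(q,6)[2] for q in (qB,qD)); ez=min(fk(q,4)[2] for q in (qA,qB,qC,qD))
            if z1>.015 and z2>.01 and wz>.13: best.append((sum(tr),(x,y,yaw),np.round(tr,2).tolist(),z1,z2,wz,ez,fk(qB,6).round(2).tolist(),fk(qD,6).round(2).tolist(),[q.tolist() for q in (qAu,qA,qBu,qB,qW,qCp,qC,qCu,qDu,qD)]))
    best.sort(key=lambda b:b[0]); print(len(best))
    for b in best[:5]: print(b[:-1])
    json.dump(best[0],open("best.json","w"),default=float)
E
python3 chain.py
```

```text
0Traceback (most recent call last):
  File "chain.py", line 43, in <module>
    json.dump(best[0],open("best.json","w"),default=float)
              ~~~~^^^
IndexError: list index out of range
```

```bash
sed -i 's/pA+.12\*U/pA+.16*U/; s/pB+.05\*U/pB+.07*U/; s/pC+.10\*U/pC+.13*U/; s/pD+.06\*U/pD+.07*U/; s/            if z1>.015 and z2>.01 and wz>.13: /            /' chain.py
sed -i 's/best.sort(key=lambda b:b\[0\])/best.sort(key=lambda b:b[0]+(20 if b[3]<.015 or b[4]<.01 or b[5]<.125 else 0))/' chain.py
sed -i 's/if qBu is None: continue/N[0]+=1\n            if qBu is None: continue\n            N[1]+=1/; s/if qCp is None: continue/N[2]+=1\n            if qCp is None: continue\n            N[3]+=1/; s/; best=\[\]/; best=[]; N=[0]*4/; s/print(len(best))/print(len(best),N)/' chain.py
python3 chain.py
```

```text
132 [135, 132, 132, 132]
(np.float64(4.188395344227993), (0.63, 0.03, 2.1), [0.9, 0.94, 0.6, 0.84, 0.92], np.float64(0.02458866546063293), np.float64(0.011246314150845524), np.float64(0.1480899839682639), np.float64(0.3671741463468019), [0.76, -0.23, 0.15], [0.78, -0.25, 0.15])
(np.float64(4.188597298193192), (0.63, 0.03, 2.1), [0.9, 0.94, 0.6, 0.84, 0.92], np.float64(0.024580912895680443), np.float64(0.011235562641598917), np.float64(0.1480918536937772), np.float64(0.36721311330293926), [0.76, -0.23, 0.15], [0.78, -0.25, 0.15])
(np.float64(4.238681393307374), (0.63, -0.03, 2.1), [0.9, 0.95, 0.6, 0.84, 0.95], np.float64(0.03135404149256997), np.float64(0.01935919182064319), np.float64(0.14862931428632226), np.float64(0.3647451989794843), [0.76, -0.29, 0.15], [0.78, -0.31, 0.15])
(np.float64(4.238903549970355), (0.63, -0.03, 2.1), [0.9, 0.95, 0.6, 0.84, 0.95], np.float64(0.03134596353535547), np.float64(0.019347090445897455), np.float64(0.14863120162870314), np.float64(0.364782388915006), [0.76, -0.29, 0.15], [0.78, -0.31, 0.15])
(np.float64(4.2599107772734985), (0.58, 0.03, 2.1), [0.9, 0.87, 0.62, 0.91, 0.96], np.float64(0.016843316045905707), np.float64(0.012625097559108137), np.float64(0.1488063348995301), np.float64(0.3877137524410659), [0.71, -0.23, 0.15], [0.73, -0.25, 0.15])
```

```bash
sed -i 's/    best.sort/    best=[b for b in best if all(np.hypot(w[0]-ox,w[1]-oy)>.17 for w in b[7:9] for ox,oy in ((.786,-.157),(.669,-.394)))]\n    best.sort/' chain.py
python3 chain.py; python3 -c "
import json,numpy as np
for q in json.load(open('best.json'))[-1]: print(np.round(q,2).tolist())"
```

```text
43 [135, 132, 132, 132]
(np.float64(4.372916800179061), (0.53, 0.07, 1.8), [0.9, 0.88, 0.68, 0.95, 0.96], np.float64(-0.011500980001941538), np.float64(-0.019976922542111877), np.float64(0.14834105999123515), np.float64(0.38125918339121934), [0.58, -0.22, 0.15], [0.59, -0.24, 0.15])
(np.float64(4.373458875314807), (0.53, 0.07, 1.8), [0.9, 0.88, 0.68, 0.95, 0.96], np.float64(-0.011495733162841693), np.float64(-0.01998562746490215), np.float64(0.14834449738419903), np.float64(0.38131246753543685), [0.58, -0.22, 0.15], [0.59, -0.24, 0.15])
(np.float64(4.47903356028164), (0.58, 0.07, 1.5), [0.9, 0.99, 0.7, 0.77, 1.12], np.float64(-0.03337748491766768), np.float64(-0.052825782868534135), np.float64(0.14630031730395676), np.float64(0.3470673239048945), [0.54, -0.22, 0.15], [0.56, -0.25, 0.15])
(np.float64(4.4793919676226945), (0.58, 0.07, 1.5), [0.9, 0.99, 0.7, 0.77, 1.12], np.float64(-0.03337504628210988), np.float64(-0.05283288615320028), np.float64(0.14630349674529142), np.float64(0.34711385296704034), [0.54, -0.22, 0.15], [0.56, -0.25, 0.15])
(np.float64(4.670061161721936), (0.53, -0.03, 1.5), [0.9, 1.07, 0.68, 0.95, 1.06], np.float64(-0.013806575759220535), np.float64(-0.02909712847346671), np.float64(0.14895829497179885), np.float64(0.3959473601474658), [0.49, -0.32, 0.15], [0.5, -0.35, 0.15])
[0.11, 0.23, -0.36, 1.94, 0.51, 1.04, -0.26]
[0.06, 0.48, -0.31, 2.02, 0.73, 0.79, -0.52]
[0.95, 1.02, -0.92, 1.73, -0.38, 1.23, 0.58]
[0.92, 1.13, -0.86, 1.71, -0.33, 1.18, 0.63]
[0.78, 0.34, -0.94, 1.79, -0.08, 1.18, 0.12]
[0.07, 0.44, -0.78, 1.9, 0.8, 1.31, -0.83]
[0.1, 0.54, -0.71, 1.96, 0.92, 1.19, -0.89]
[0.17, 0.34, -0.78, 1.88, 0.75, 1.33, -0.68]
[1.13, 1.27, -1.23, 1.7, 0.16, 1.19, 0.21]
[1.1, 1.36, -1.15, 1.68, 0.22, 1.14, 0.27]
```

```bash
cat > s1.py <<'E'
from kin import *
d=np.radians; U=np.array([0,0,1.]); T=telemetry.current_time
c0=np.array([.546,-.033,.05]); yA=1.824; rA=rot(yA,d(-20)); pA=tcp(c0,rA)
qAu=ik(pA+.16*U,rA,np.array([.11,.23,-.36,1.94,.51,1.04,-.26]))
x,y,yaw=.53,.07,1.8; S=np.array([x,y,0]); rB=rot(yaw,d(70)); pB=tcp(S+.067*U,rB)
qBu=ik(pB+.13*U,rB,qAu); 
m=9
from chain import box,minz
pts=box(rA,c0,(-.065,-.03,0),(.065,.03,.07),yA,[c0[0],c0[1],0]); print("minz",minz(qAu,qBu,pts)); 
assert minz(qAu,qBu,pts)>.01
env.move_j(qAu.tolist()); print(T())
env.line_to(pA.tolist(),feed=.2); print(T(),telemetry.current_tcp_pos()-pA)
gripper_to(0.0,100); print(T(),telemetry.current_opening(),telemetry.current_grip_force())
f0=telemetry.current_ft_force()
env.line_to((pA+.16*U).tolist(),feed=.2); print(T(),telemetry.current_opening(),telemetry.current_grip_force(),telemetry.current_ft_force())
c=vision.capture("side"); cv2.imwrite("pics/lift.png",c["img"][100:400,200:600,::-1])
E
python3 s1.py
```

```text
minz 0.023255567724356968
2.375
3.325 [1.14257314e-03 3.83809372e-05 9.60935755e-04]
3.6833 0.6907944705929817 108.511618450284
4.6333 0.6931656657180834 107.78642691671848 [-0.15178193 -1.26763508 -4.05323357]
```

View pics/lift.png

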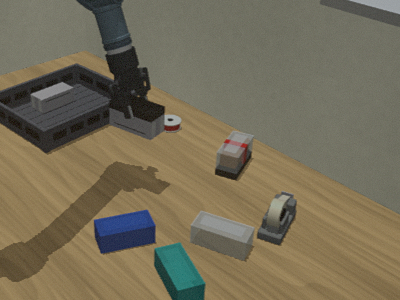

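The pair is lifted level and still closed in the grip, at crop (140,118). Next: tilt it, stand it on its end and regrasp.

```bash
cat > s2.py <<'E'
from kin import *
from chain import box,minz
d=np.radians; U=np.array([0,0,1.]); T=telemetry.current_time
x,y,yaw=.53,.07,1.8; S=np.array([x,y,0]); t=np.array([np.cos(yaw),np.sin(yaw),0]); rB=rot(yaw,d(70)); pB=tcp(S+.067*U,rB)
qBu=ik(pB+.13*U,rB,np.array(telemetry.current_joints()))
env.move_j(qBu.tolist()); print(T())
env.line_to((pB+.006*U).tolist(),feed=.2); f0=telemetry.current_ft_force(); print(T(),f0)
for k in range(10):
    p=pB+(.004-.0015*k)*U; env.line_to(p.tolist(),feed=.05); f=telemetry.current_ft_force()
    if abs(f[2]-f0[2])>4: break
print("contact",k,T(),f,telemetry.current_tcp_pos()-pB)
c=vision.capture("side"); cv2.imwrite("pics/stand.png",c["img"][100:400,200:600,::-1])
gripper_to(1.0); print(T(),telemetry.current_opening())
env.line_to((p-.10*rB.apply([0,0,1])).tolist(),feed=.2); print(T())
c=vision.capture("side"); cv2.imwrite("pics/stand2.png",np.hstack([cv2.imread("pics/stand.png"),c["img"][100:400,200:600,::-1]]))
E
python3 s2.py
```

```text
5.6083
6.375 [ 0.44191391  1.02786658 -3.39159088]
contact 5 7.875 [-1.18556406 -2.82595495  3.55092702] [ 0.00012491  0.00021424 -0.00197207]
8.3083 0.9984734373949471
8.9583
```

View pics/stand2.png

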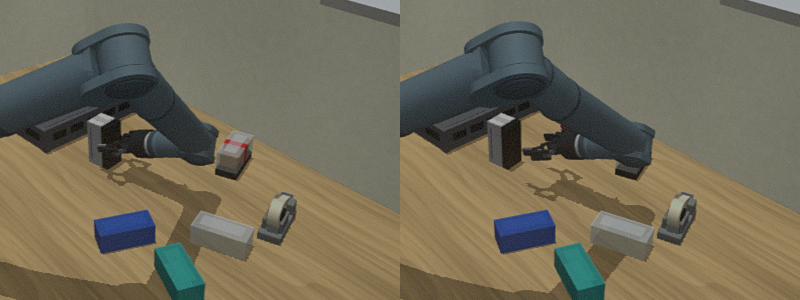

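Standing steadily on its end: grey tin on the far side, black base towards the gripper, at crop (505,140). Next: go over the top and regrasp from the tin side.

```bash
cat > s3.py <<'E'
from kin import *
from chain import box,minz
d=np.radians; U=np.array([0,0,1.]); T=telemetry.current_time
x,y,yaw=.53,.07,1.8; S=np.array([x,y,0]); t=np.array([np.cos(yaw),np.sin(yaw),0]); q0=np.array(telemetry.current_joints())
rW=rot(yaw,d(20)); qW=ik(tcp(S+.27*U,rW),rW,q0)
gC=S+.105*U+.004*t; rC=rot(yaw,d(-30)); pC=tcp(gC,rC); bz=rC.apply([0,0,1]); qCp=ik(pC-.09*bz,rC,qW); qCu=ik(pC+.16*U,rC,qCp)
rD=rot(yaw,d(60)); qDu=ik(tcp(S+.024*U-.04*t,rD)+.14*U,rD,qCu)
# clearance of finger tips (open) to standing pair on the way
tips=np.array([[a,b,0] for a in (-.011,.011) for b in (-.057,.057)])
for qa,qb in ((q0,qW),(qW,qCp)):
    m=9
    for s in np.linspace(0,1,30):
        p,a=fk(qa+s*(qb-qa)); v=p+tips@a.T-S; al=v@t
        ins=np.maximum(np.maximum(-.02-al,al-.05),0); m=min(m,np.hypot(ins,np.maximum(v[:,2]-.13,0)).min())
    print("clear",m)
print("minz CD",minz(qCu,qDu,box(rC,gC,(-.02,-.03,0),(.05,.03,.13),yaw,S)))
env.move_j(qW.tolist()); print(T()); env.move_j(qCp.tolist()); print(T())
w=vision.capture("wrist"); cv2.imwrite("pics/w.png",w["img"][:,:,::-1])
cn=np.array([S+a*t+b*np.cross(U,t)+.13*U for a in (-.02,.0,.05) for b in (-.03,.03)]); print("expected end corners px",proj(w,cn).round().tolist())
E
python3 s3.py
```

```text
clear 0.030434162011430087
clear 0.02786631763072539
minz CD 0.02473173713873522
9.8417
10.7583
expected end corners px [[369.0, 314.0], [267.0, 313.0], [372.0, 295.0], [263.0, 294.0], [384.0, 233.0], [251.0, 233.0]]
```

View pics/w.png

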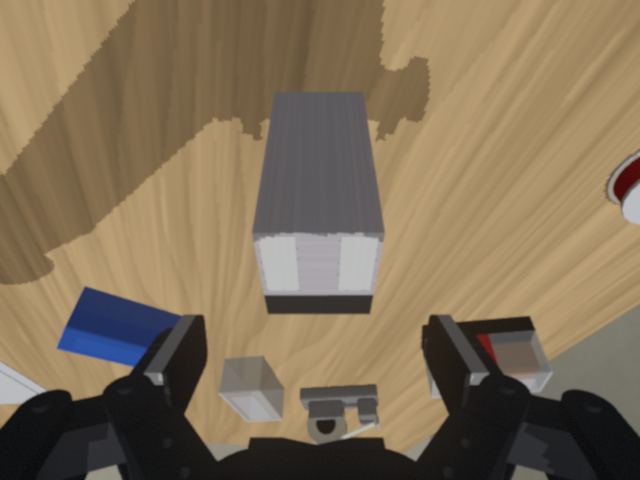

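The wrist view shows the standing pair with end corners at (255,234), (384,234) and the base edge at (372,313), within about 1 mm of what I expected. Next: grip and turn it the rest of the way.

```bash
cat > s4.py <<'E'
from kin import *
d=np.radians; U=np.array([0,0,1.]); T=telemetry.current_time
yaw=1.8; S=np.array([.53,.07,0]); t=np.array([np.cos(yaw),np.sin(yaw),0])
gC=S+.105*U+.004*t; rC=rot(yaw,d(-30)); pC=tcp(gC,rC)
env.line_to(pC.tolist(),feed=.2); gripper_to(0.0,110); print(T(),telemetry.current_opening(),telemetry.current_grip_force())
env.line_to((pC+.16*U).tolist(),feed=.2)
rD=rot(yaw,d(60)); pD=tcp(S+.024*U-.04*t,rD); qDu=ik(pD+.14*U,rD,np.array(telemetry.current_joints()))
env.move_j(qDu.tolist()); print(T())
env.line_to((pD+.008*U).tolist(),feed=.2); f0=telemetry.current_ft_force(); print(T(),f0)
for k in range(9):
    p=pD+(.0065-.0015*k)*U; env.line_to(p.tolist(),feed=.05); f=telemetry.current_ft_force()
    if abs(f[2]-f0[2])>4: break
print("contact",k,T(),f,telemetry.current_tcp_pos()-pD)
c=vision.capture("side"); cv2.imwrite("pics/laid.png",c["img"][100:400,200:600,::-1])
E
python3 s4.py
```

```text
11.775 0.6914597939495276 116.84762075543404
13.7583
14.5667 [ 0.07684917 -0.44837075 -3.74141699]
contact 6 16.3167 [-1.62253697 -1.48615562  4.6788941 ] [0.00011523 0.00103981 0.00026368]
```

View pics/laid.png

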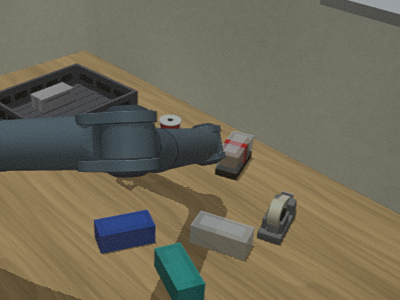

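The arm hides the pair in this view, but contact came at the height I expected. I'll release, back off, and look from above with the wrist camera.

```bash
cat > s5.py <<'E'
from kin import *
d=np.radians; U=np.array([0,0,1.]); T=telemetry.current_time
yaw=1.8; S=np.array([.53,.07,0])
gripper_to(1.0)
p=telemetry.current_tcp_pos()-.10*R.from_rotvec(telemetry.current_eef_rot()).apply([0,0,1])
env.line_to(p.tolist(),feed=.25); print(T())
r=rot(yaw,0); q=ik(tcp(S+.22*U,r),r,np.array(telemetry.current_joints())); print(q.round(2)); env.move_j(q.tolist()); print(T())
w=vision.capture("wrist"); cv2.imwrite("pics/w2.png",w["img"][:,:,::-1])
hsv=cv2.cvtColor(w["img"],cv2.COLOR_RGB2HSV)
t=np.array([np.cos(yaw),np.sin(yaw),0]); n=np.cross(U,t)
print("exp",proj(w,np.array([S+a*t*.065+b*n*.03+.07*U for a in (-1,1) for b in (-1,1)])).round().tolist())
E
python3 s5.py
```

```text
17.3
[ 0.78  0.46 -1.2   1.86  0.47  1.15 -0.36]
18.175
exp [[356.0, 306.0], [281.0, 305.0], [363.0, 137.0], [276.0, 136.0]]
```

View pics/w2.png

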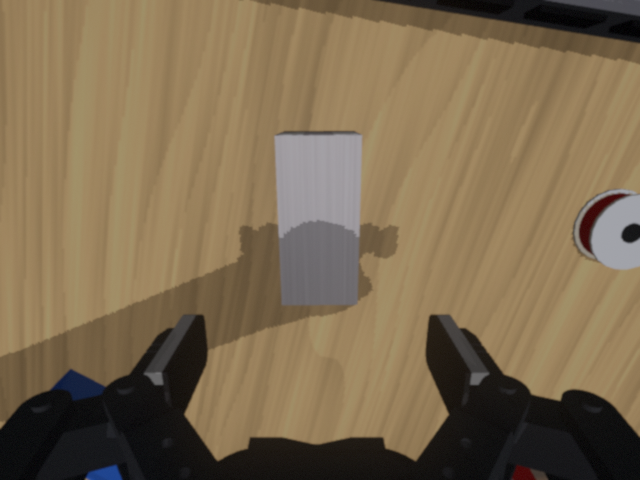

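Tin mouth down on the base, corners at (276,134), (361,134), (282,304), (356,304), within about 2 mm of the plan. Next: lift the tin off and put it in the crate.

```bash
cat > s6.py <<'E'
from kin import *
d=np.radians; U=np.array([0,0,1.]); T=telemetry.current_time
yaw=1.8; S=np.array([.53,.07,0]); r=rot(yaw,0); p=tcp(S+.052*U,r)
env.line_to(p.tolist(),feed=.2); gripper_to(0.0,60); print(T(),telemetry.current_opening(),telemetry.current_grip_force())
env.line_to((p+.07*U).tolist(),feed=.12); env.line_to((p+.15*U).tolist(),feed=.25); print(T(),telemetry.current_ft_force())
q0=np.array(telemetry.current_joints()); C=np.array([.590,.324,0]); best=None
for y in (.08,.08+np.pi):
    rr=rot(y,0); q=ik(tcp(C+.19*U,rr),rr,q0)
    if q is not None and (best is None or np.abs(q-q0).max()<best[0]): best=(np.abs(q-q0).max(),q,rr)
_,q,rr=best; print(q.round(2)); env.move_j(q.tolist()); print(T())
p=tcp(C+.038*U,rr); env.line_to((p+.006*U).tolist(),feed=.2); f0=telemetry.current_ft_force(); print(T(),f0)
for k in range(8):
    env.line_to((p+(.004-.002*k)*U).tolist(),feed=.05); f=telemetry.current_ft_force()
    if abs(f[2]-f0[2])>3: break
print("contact",k,T(),f,telemetry.current_tcp_pos()-p)
gripper_to(.92); env.line_to((p+.16*U).tolist(),feed=.25); print(T())
for n in ("top","wrist"):
    c=vision.capture(n); cv2.imwrite(f"pics/{n}6.png",c["img"][:,:,::-1])
np.save("top6.npy",vision.capture("top")["img"])
a=cv2.imread("pics/top6.png")[120:350,50:430]; b=cv2.imread("pics/wrist6.png")
cv2.imwrite("pics/six.png",np.hstack([cv2.resize(a,(400,242)),cv2.resize(b,(323,242))]))
E
python3 s6.py
```

```text
19.575 0.6921406601076553 65.45060411095619
20.775 [-0.42569653  0.5387365  -3.2410662 ]
[ 0.22  0.83 -1.21  1.55  0.79  1.33  0.57]
21.8
22.6833 [ 0.44701144 -0.31349529 -2.0959383 ]
contact 2 23.4333 [-2.97014408 -2.71393239  4.78348799] [1.25156339e-04 8.91091097e-05 1.73158288e-03]
24.5583
```

View pics/six.png

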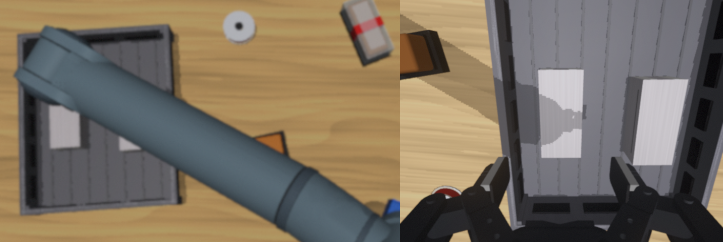

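The tin lies flat in the free half of the crate at wrist crop (562,113), and the cake shows on the base at (420,52). Next: measure the cake and base from above, then the dome.

```bash
cat > s7.py <<'E'
from kin import *
import pickle
U=np.array([0,0,1.]); T=telemetry.current_time
def go(g,yaws):
    q0=np.array(telemetry.current_joints()); L=[]
    for y in yaws:
        r=rot(y,0); q=ik(tcp(g,r),r,q0)
        if q is not None: L.append((np.abs(q-q0).max(),q,y))
    _,q,y=min(L,key=lambda l:l[0]); env.move_j(q.tolist()); return y
if __name__=="__main__":
    y1=go([.53,.07,.22],(1.8,1.8-np.pi)); a=vision.capture("wrist"); print(y1,T())
    y2=go([.526,-.359,.2],(1.973,1.973-np.pi)); b=vision.capture("wrist"); print(y2,T())
    pickle.dump((a,b,y1,y2),open("ab.pkl","wb"))
    cv2.imwrite("pics/ab.png",np.hstack([cv2.resize(c["img"][60:400,:,::-1],(400,213)) for c in (a,b)]))
    h=cv2.cvtColor(a["img"],cv2.COLOR_RGB2HSV); cake=(h[...,0]<25)&(h[...,1]>120)
    for c in (a,b): print(c["img"][200:260:20,250:400:25].tolist())
E
python3 s7.py
```

```text
1.8 25.7833
1.973 27.4167
[[[150, 126, 90], [157, 131, 94], [153, 98, 52], [153, 98, 52], [110, 93, 67], [161, 135, 97]], [[155, 131, 93], [160, 134, 95], [150, 96, 50], [135, 86, 44], [129, 109, 78], [154, 129, 93]], [[111, 91, 63], [114, 93, 65], [107, 66, 33], [109, 67, 35], [105, 87, 61], [115, 94, 67]]]
[[[112, 93, 66], [148, 145, 141], [161, 159, 158], [161, 159, 159], [138, 133, 129], [167, 142, 103]], [[112, 92, 65], [148, 146, 145], [162, 159, 159], [162, 159, 159], [140, 136, 130], [168, 143, 105]], [[111, 91, 65], [150, 148, 148], [162, 159, 159], [161, 158, 159], [131, 128, 124], [118, 99, 71]]]
```

View pics/ab.png

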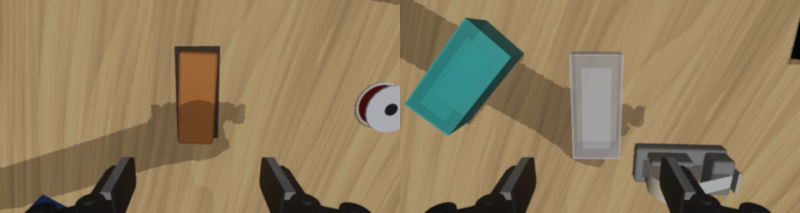

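```bash
cat > s8.py <<'E'
from h import *
import pickle
a,b,y1,y2=pickle.load(open("ab.pkl","rb"))
h=cv2.cvtColor(a["img"],cv2.COLOR_RGB2HSV)
roi=(240,110,400,310)
ck=(h[...,0]<22)&(h[...,1]>148)&(h[...,2]>60); dk=(h[...,2]<60)
rc=rect(a,ck,.064,roi); print("cake",rc)
m=np.zeros(dk.shape,np.uint8); m[110:310,240:400]=dk[110:310,240:400]; m=cv2.morphologyEx(m,cv2.MORPH_OPEN,np.ones((3,3)))
v,u=np.nonzero(m); P=ray(a,np.c_[u,v],.02)[:,:2]; 
print("base rect",rect(a,dk|ck,.02,roi), len(P))
for y in (rc[1],y1-np.pi):
    t=np.array([np.cos(y),np.sin(y)]);n=np.array([-t[1],t[0]]); O=np.array([.53,.07])
    A=(P-O)@t;B=(P-O)@n; print("base along",np.percentile(A,[.3,99.7]),"across",np.percentile(B,[.3,99.7]),"cake offs",(rc[0]-O)@t,(rc[0]-O)@n)
    for lo in np.arange(-.06,.06,.02):
        k=(A>lo)&(A<lo+.02)
        if k.sum()>5: print("  slice",round(lo,2),np.percentile(B[k],[1,99]).round(4))
hb=cv2.cvtColor(b["img"],cv2.COLOR_RGB2HSV); dm=(hb[...,1]<40)&(hb[...,2]>90)
r=rect(b,dm,.052,(240,120,400,330)); print("dome",r)
cam=-np.array(b["view"])[:3,:3].T@np.array(b["view"])[:3,3]; print(cam)
cs=max(cv2.findContours(np.uint8(dm)*0+np.uint8(dm&(np.arange(640)[None]>240)&(np.arange(640)[None]<400)),cv2.RETR_EXTERNAL,cv2.CHAIN_APPROX_NONE)[0],key=cv2.contourArea); print(cv2.boundingRect(cs))
E
python3 s8.py
```

```text
cake (array([0.52808167, 0.07565163]), np.float64(-1.369340407581903), (115.51847839355469, 45.33024597167969))
base rect (array([0.53084076, 0.06637737]), np.float64(-1.325875721089533), (138.9128875732422, 58.37412643432617)) 926
base along [-0.06619229  0.06191605] across [-0.0301863   0.03112184] cake offs -0.00592118093108584 -0.0007486711438371007
  slice -0.06 [-0.0302  0.0248]
  slice -0.04 [-0.0296 -0.0275]
  slice -0.02 [0.0264 0.0284]
  slice 0.0 [0.0258 0.0295]
  slice 0.02 [0.0257 0.0307]
  slice 0.04 [0.0257 0.0312]
base along [-0.06552507  0.0626983 ] across [-0.028951    0.02982776] cake offs -0.0059396728837224555 -0.0005841045579698009
  slice -0.06 [-0.029   0.0273]
  slice -0.04 [-0.0286 -0.0265]
  slice -0.02 [0.0265 0.0284]
  slice 0.0 [0.0254 0.029 ]
  slice 0.02 [0.0249 0.0296]
  slice 0.04 [0.0244 0.0299]
dome (array([ 0.52818683, -0.36220068]), np.float64(-1.16576960556825), (130.7738494873047, 60.514373779296875))
[ 0.49540887 -0.28318368  0.32498852]
(271, 145, 86, 169)
```

```bash
cat > s9.py <<'E'
from s7 import *
def say(*a): print(round(T(),2),*a)
G=np.array([.5282,-.3622,.036]); r=rot(1.9758,0); p=tcp(G,r)
go(G+.10*U,(1.9758,)); env.line_to(p.tolist(),feed=.2); gripper_to(0.0,25); say("grip",telemetry.current_opening(),telemetry.current_grip_force())
env.line_to((p+.15*U).tolist(),feed=.25)
D=np.array([.5292,.0724,.056]); go(D+.10*U,(1.797,)); say("over")
r=rot(1.797,0); p=tcp(D,r)
env.line_to((p+.055*U).tolist(),feed=.2); 
w=vision.capture("wrist"); cv2.imwrite("pics/w9.png",w["img"][:,:,::-1])
f0=telemetry.current_ft_force()
for z in list(np.arange(.05,.011,-.005))+list(np.arange(.008,-.006,-.002)):
    env.line_to((p+z*U).tolist(),feed=.06); f=telemetry.current_ft_force()
    if abs(f[2]-f0[2])>2.5: break
say("contact at",round(z,4),f-f0,telemetry.current_tcp_pos()-p)
c=vision.capture("side"); cv2.imwrite("pics/s9.png",np.hstack([cv2.resize(w["img"][:,:,::-1],(400,300)),cv2.resize(c["img"][180:330,250:450,::-1],(400,300))]))
E
python3 s9.py
```

```text
28.73 grip 0.6964455583981194 28.31089597195387
31.08 over
34.52 contact at 0.002 [-1.47213342  1.06515095  4.43158578] [0.00047277 0.00020149 0.00262023]
```

View pics/s9.png

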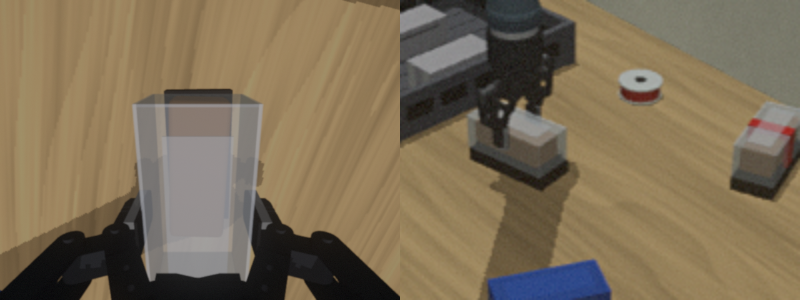

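The dome is over the cake, with contact about 2 mm from nominal height, so the rim is on the flange rather than the plateau, which is 8 mm higher. I'll release and check.

```bash
cat > s10.py <<'E'
from s7 import *
gripper_to(.95); p=telemetry.current_tcp_pos(); env.line_to((p+.17*U).tolist(),feed=.25)
w=vision.capture("wrist"); c=vision.capture("side"); print(T(),telemetry.current_ft_force())
cv2.imwrite("pics/s10.png",np.hstack([cv2.resize(w["img"][60:360,120:520,::-1],(400,300)),cv2.resize(c["img"][180:330,250:450,::-1],(400,300))]))
t=np.array([np.cos(1.8),np.sin(1.8),0]);n=np.cross(U,t);S=np.array([.53,.07,0])
# expected crown corners when seated flush, pixels in the crop
print((proj(w,np.array([S+a*.065*t+b*.03*n+.072*U for a in(-1,1) for b in (-1,1)]))-[120,60]).round().tolist())
E
python3 s10.py
```

```text
35.85 [ 0.50637384 -0.0692139  -0.5156293 ]
[[235.0, 245.0], [162.0, 245.0], [241.0, 80.0], [156.0, 80.0]]
```

View pics/s10.png

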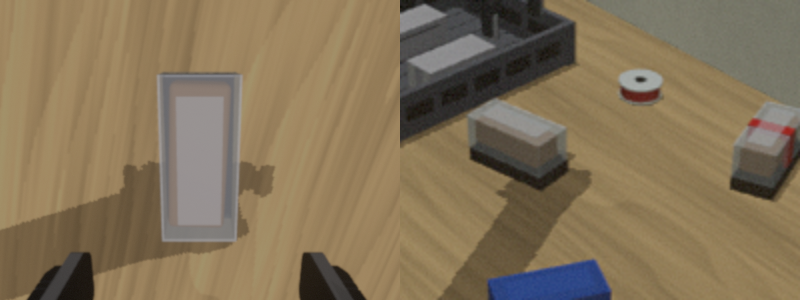

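The dome sits level and square over the cake: crown corners at crop (158,74), (241,74), (162,241), (237,241), about 3 mm along its length from flush, as intended. Handing in.

```bash
python3 -c "
from bench import env
env.pause(.3); print(env.finish_job())"
```

```text
the job is handed in; nothing more can be done
None
```

I handed the job in at about 36 s on the robot's clock; by the camera checks the cake is on the upright base under the seated dome and the tin is mouth down in the crate, but the hand-in returned no verdict.

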